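Stack the culture tubs on their wire stands

ROBOT

A 6-joint arm with a two-finger parallel gripper is mounted at the origin on the work surface. World frame = base frame: x ahead of the robot, y to its left, z up, the work surface at z = 0. Lengths are in m, angles in rad, forces in N, time in s.
With the tool pointing down it reaches from about 0.4 to 0.825 m from the base axis. Payload 7 kg.
Tool frame: the origin (TCP) lies on the centre line of the jaws, within the pads' length; the fingertips stand arm.tip_reach ahead of it and the grasp point (between the pads) lies 5 mm behind it (arm.tip_reach is the distance from the TCP to the fingertips, in m); z points along the fingers, y is the line along which they close (so a half turn about z gives the same grasp; the last joint's range is limited). The gripper opens to 88 mm and grips with 3 to 60 N. Pads are 19 mm wide; open, the fingers measure 130 mm over their backs; the gripper's body (78 mm by 193 mm) begins 47 mm behind the grasp point.
Start: joints at [-1.013, 0.359, 0.012, 0, -1.224, -0.288], TCP at [0.18, -0.651, 0.241] pointing down, gripper open.
Joint ranges: [-3.07, 3.07], [-1.43, 2.12], [-1.02, 1.25], [-3.03, 1.67], [-3.05, -0], [-3.03, 3.03]. Speed limits (rad/s): [2.39, 2.39, 3.01, 3.14, 3.14, 3.14].

INTERFACE

Orientations are given as [roll, pitch, yaw] about the fixed x, y, z axes, in that order (R = Rz(yaw) Ry(pitch) Rx(roll)).
In Python, from station import status, optics, order, arm gives the robot as it stands. The module is installed in compiled form; this text tells all that it offers.
- The arm moves only by the shell command python3 -m jog 'ROWS' [FORCE]. ROWS is JSON, a list of rows, each a list of 3 entries, a list of its own where there are three numbers: the gripper command: -1 is shut, 1 is fully open, values between are in proportion, then the shift along the tool's x, y, z in mm, then the turn about the tool's z in rad. A call has 1 to 20 rows; each row is the pose to reach, as a shift and turn from the pose commanded when the call began, along the tool's axes at that moment; what a row does not reach only later rows make up. A row lasts 1/8 s, in which the tool goes at most 62.5 mm and 10.7 degrees, less where a joint would pass 70% of its speed; a pose out of reach is approached as far as the arm can. A call with a gripper value outside its range is refused whole. The fingers move at their own pace and stop on an object; FORCE is the grip in N (left out, the last holds). Time passes only in rows, so rows that repeat a pose let the fingers close. It gives the time, the measured TCP pose, the force, the opening and the grip force at its end, in the units of the state.
- status.get_state(): the state, without advancing time (a new reading comes with each control period).
- optics.grab_frame(name): name is "scene" or "top" or "wrist"; returns a dict with "color" (400x640x3 uint8, red, green, blue), "mtx" (3x3 intrinsics, pixels), "cam_to_world" (4x4, takes a point from camera to world coordinates). Camera axes: x right, y down, z forward; pixel columns grow to the right and rows downward; lengths in m; the calibration is good to about 2 mm. A picture is of the moment at which its call begins. There is no depth.
- order.job_done(): hands the job in; it is judged then, once.
The state is a dict: "t": time; "q": joint angles; "qd": joint speeds; "joint_efforts": joint torques, N m; "eef_pos": TCP position; "ee_rot": TCP orientation; "force": force on the tool from outside, world axes, zero at the start; "moment": the same for the moment, N m; "width": finger opening in m; "gripper_force": force on a finger pad.
Only numpy, scipy, OpenCV 4.12 (cv2) and the standard library are available. Lean on these libraries where they do the work, as an engineer would, in place of code of your own. Each camera call takes 0.05 s, during which the arm holds its last target. There are 200 camera calls.

TASK

Shelve the closed culture tubs in two stacks: the three wide tubs on the middle of the square wire stand, the tallest at the bottom, the middle one on it and the shallowest on top, and the two narrow tubs on the middle of the round wire stand, the taller one below. Every upper tub must sit fully home with its foot inside the raised rim of the lid under it; keep the tubs upright all the time, as there are live cultures inside, and do not disturb the thermometer, the brush or the rubber stopper.

Things in the scene. Friction and masses are not known exactly. Their poses are not given: they have to be found in the camera images.
- wide_tall_center (a point): Centre (half-way up, on the axis) of the tallest of the three wide tubs: closed white plastic tub, round, upright, 66 mm high overall, 66 mm across the lid, z up. Straight wall 62 mm across; stepped foot 46 mm across, 6 mm high. A raised rim, 4 mm high and 3 mm thick, runs round the lid's edge: the flat lid inside it (60 mm across) lies 4 mm below the tub's top. Weight about 125 to 250 g.
- wide_mid_center (a point): Centre (half-way up, on the axis) of the middle-height wide tub: closed white plastic tub, round, upright, 48 mm high overall, 66 mm across the lid, z up. Straight wall 62 mm across; stepped foot 46 mm across, 6 mm high. A raised rim, 4 mm high and 3 mm thick, runs round the lid's edge: the flat lid inside it (60 mm across) lies 4 mm below the tub's top. Weight about 90 to 180 g.
- wide_low_center (a point): Centre (half-way up, on the axis) of the shallowest wide tub: closed white plastic tub, round, upright, 32 mm high overall, 66 mm across the lid, z up. Straight wall 62 mm across; stepped foot 46 mm across, 6 mm high. A raised rim, 4 mm high and 3 mm thick, runs round the lid's edge: the flat lid inside it (60 mm across) lies 4 mm below the tub's top. Weight about 60 to 125 g.
- slim_tall_center (a point): Centre (half-way up, on the axis) of the taller of the two narrow tubs: closed white plastic tub, round, upright, 60 mm high overall, 50 mm across the lid, z up. Straight wall 46 mm across; stepped foot 30 mm across, 6 mm high. A raised rim, 4 mm high and 3 mm thick, runs round the lid's edge: the flat lid inside it (44 mm across) lies 4 mm below the tub's top. Weight about 70 to 140 g.
- slim_low_center (a point): Centre (half-way up, on the axis) of the lower of the two narrow tubs: closed white plastic tub, round, upright, 34 mm high overall, 50 mm across the lid, z up. Straight wall 46 mm across; stepped foot 30 mm across, 6 mm high. A raised rim, 4 mm high and 3 mm thick, runs round the lid's edge: the flat lid inside it (44 mm across) lies 4 mm below the tub's top. Weight about 40 to 85 g.
- square_stand: Square wire stand for the wide tubs, steel, 96 x 96 mm, fixed to the table; origin at the centre of its underside, x and y along its sides. Its flat wire top is 12 mm above the table and has no edge.
- round_stand: Round stand of wire rings for the narrow tubs, steel, 88 mm across, fixed to the table; origin at the centre of its underside. Its flat wire top is 12 mm above the table and has no edge.
- thermometer: Loose bystander: flat white pocket thermometer with a red and black display, 40 x 90 x 18 mm, long along its y; origin at the centre of its underside. To be left alone.
- brush: Loose bystander: small flat brush with a wooden handle lying along its y, about 127 mm long (from 68 mm on the -y side of its origin to 59 mm on the +y side), 14 mm wide, 9 mm high; origin on its underside. To be left alone.
- stopper: Loose bystander: black rubber stopper, 24 mm across, 20 mm high, standing; origin at the centre of its underside. To be left alone.

How it is judged:
By the outcome, as a careful person would: the job done as asked, in the order asked, and still so for the second after the job is handed in, with the robot touching nothing.
It also fails if it takes over 128 s, if anything falls off the work surface, if the arm or the gripper's body presses on something with over 40 N, if the wrist force passes 120 N, or if a joint passes its speed limit or range.

## Working session

There is one attempt and no reset: what is moved stays moved. The work goes in short steps, Python scripts to look and compute and a shell command to move; the robot and the scene stay as the last step left them, time stands still between calls to the robot, and variables do not carry over. Pictures are saved under pics/ and viewed, at most 14 in all, crops included, and the job is handed in when it is done.

```bash
mkdir -p pics; ls; python3 - <<'E'
from station import status, optics, arm
import cv2, numpy as np
np.set_printoptions(precision=4,suppress=True)
s=status.get_state(); print(s['t'],s['eef_pos'],s['ee_rot'],s['width'],arm.tip_reach)
for n in ['scene','top']:
    f=optics.grab_frame(n); cv2.imwrite(f'pics/{n}0.png',f['color'][:,:,::-1]); print(n,f['mtx'],f['cam_to_world'])
E
```

```text
pics
0.0 [ 0.1798 -0.6501  0.2397] [ 3.14   -0.0001 -2.8719] 0.08764412311103745 0.014
scene [[400.5193   0.     319.5738]
 [  0.     400.5193 199.0884]
 [  0.       0.       1.    ]] [[ 0.838   0.4277 -0.3389  0.8053]
 [ 0.5457 -0.6593  0.5173 -0.4093]
 [-0.0022 -0.6184 -0.7859  0.6672]
 [ 0.      0.      0.      1.    ]]
top [[487.1011   0.     309.5685]
 [  0.     487.1011 207.5443]
 [  0.       0.       1.    ]] [[ 0.0116 -0.9961  0.0873  0.4345]
 [-0.9999 -0.0112  0.0049 -0.0137]
 [-0.0039 -0.0873 -0.9962  1.1296]
 [ 0.      0.      0.      1.    ]]
```

View pics/top0.png

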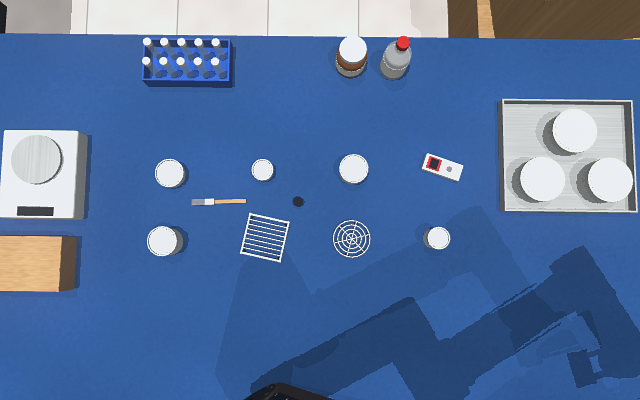

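View pics/scene0.png

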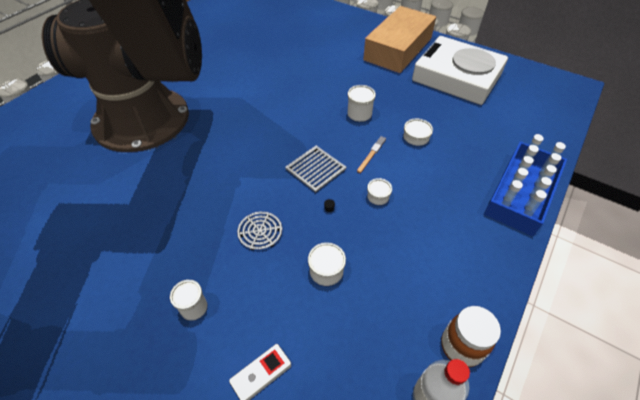

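The top view shows the wide tall tub at (165,241), wide low at (170,173), slim low at (262,170), wide mid at (354,168) and slim tall at (437,238). The square stand is at (265,238), the round stand at (351,239), the brush at (192–246,202), the stopper at (298,202) and the thermometer at (442,167). The scene view confirms which tub is which by height. I'll enlarge the crops for sub-pixel centres.

```bash
python3 - <<'E'
import cv2, numpy as np
im=cv2.imread('pics/top0.png')
P=[(165,241),(170,173),(262,170),(354,168),(437,238),(265,238),(351,239)]
t=[]
for x,y in P:
    c=cv2.resize(im[y-28:y+28,x-28:x+28],None,fx=3.5,fy=3.5,interpolation=cv2.INTER_CUBIC)
    for k in range(-20,21,10):
        p=int((28+k+.5)*3.5); cv2.line(c,(p,0),(p,195),(0,255,255) if k else (0,0,255),1); cv2.line(c,(0,p),(195,p),(0,255,255) if k else (0,0,255),1)
    t.append(c)
t.append(np.zeros_like(t[0]))
cv2.imwrite('pics/m.png',np.vstack([np.hstack(t[:4]),np.hstack(t[4:])]))
E
cat > h.py <<'E'
import numpy as np
from station import status, optics
def px2w(f,u,v,z):
    M=f['cam_to_world']; d=M[:3,:3]@np.linalg.inv(f['mtx'])@np.array([u,v,1.]); o=M[:3,3]
    return (o+d*(z-o[2])/d[2])[:2]
E
```

```text
(no output)
```

View pics/m.png

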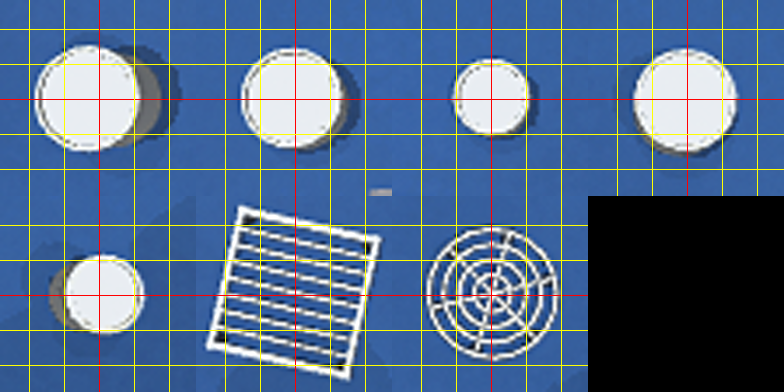

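The lids and stands show cleanly. Offsets from the red lines put the centres at: wide tall (161.4,240.7), wide low (168.8,172.7), slim low (261.6,169), wide mid (353.4,168.1), slim tall (438.5,237.2), square stand (264.5,237.1) and round stand (351.2,238.2).

```bash
python3 - <<'E'
from h import *
f=optics.grab_frame('top')
for n,u,v,z in [('wt',161.4,240.7,.066),('wl',168.8,172.7,.032),('sl',261.6,169,.034),('wm',353.4,168.1,.048),('st',438.5,237.2,.06),('sq',264.5,237.1,.012),('rd',351.2,238.2,.012),('th',442,167,.018),('brL',192,202,.005),('brR',246,201,.005),('stp',298,202,.02)]:
    p=px2w(f,u,v,z); print(n,(p*1000).round(1), 'r',np.hypot(*p).round(3))
E
```

```text
wt [451.4 313.9] r 0.55
wl [606.7 313.4] r 0.683
sl [617.2 101.9] r 0.626
wm [ 619.2 -105.7] r 0.628
st [ 466.2 -291.5] r 0.55
sq [463.2  94.3] r 0.473
rd [ 463.  -104.3] r 0.475
th [ 629.1 -312.4] r 0.702
brL [542.8 265. ] r 0.604
brR [546.6 139.6] r 0.564
stp [544.1  18.4] r 0.544
```

```bash
python3 -m jog '[[1,[-371,270,20],0.27],[1,[-371,270,20],0.27],[1,[-371,270,20],0.27],[1,[-371,270,20],0.27],[1,[-371,270,20],0.27],[1,[-371,270,20],0.27],[1,[-371,270,20],0.27],[1,[-371,270,20],0.27],[1,[-371,270,20],0.27],[1,[-371,270,20],0.27],[1,[-371,270,20],0.27],[1,[-371,270,20],0.27]]' 20; python3 - <<'E'
from h import *
import cv2
f=optics.grab_frame('wrist'); cv2.imwrite('pics/w1.png',f['color'][:,:,::-1])
M=f['cam_to_world']; 
p=np.linalg.inv(M)@np.array([.4662,-.2915,.06,1]); q=f['mtx']@p[:3]; print(q/q[2], M[:3,3], M[:3,2])
E
```

```text
t: 1.65
eef_pos: [0.465, -0.2922, 0.2206]
ee_rot: [-3.142, 0.0, 3.14]
force: [0.0, -0.7, 0.2]
width: 0.0876
gripper_force: 0.0
[316.76758642 187.49813715   1.        ] [ 0.38165107 -0.2923379   0.36413749] [ 3.08930099e-01  2.12455622e-04 -9.51084722e-01]
```

View pics/w1.png

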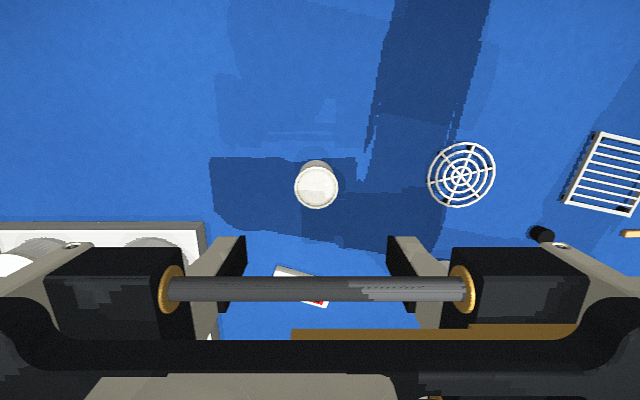

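The lid centre is at (316,187) against a predicted (317,187), so the top-view map is accurate. The wrist camera shows the tub centred between the fingers, so I'll descend and grip.

```bash
python3 -m jog '[[1,[-1,1,60],0],[1,[-1,1,120],0],[1,[-1,1,150],0],[1,[-1,1,170],0],[1,[-1,1,186],0],[1,[-1,1,186],0],[-1,[-1,1,186],0],[-1,[-1,1,186],0],[-1,[-1,1,186],0],[-1,[-1,1,186],0],[-1,[-1,1,186],0],[-1,[-1,1,186],0]]' 20
```

```text
t: 3.2
eef_pos: [0.4668, -0.2905, 0.0348]
ee_rot: [-3.141, 0.001, 3.142]
force: [1.4, 0.2, 2.7]
width: 0.0494
gripper_force: 20.0
```

```bash
python3 -m jog '[[-1,[0,0,-5],0],[-1,[0,0,-20],0],[-1,[0,0,-40],0],[-1,[0,10,-50],0],[-1,[1,35,-55],0],[-1,[2,65,-55],0],[-1,[3,95,-55],0],[-1,[4,125,-55],0],[-1,[4,155,-50],0],[-1,[4,176,-42],0],[-1,[4,186,-32],0],[-1,[4,186,-24],0],[-1,[4,186,-18],0],[-1,[4,186,-18],0]]'; python3 - <<'E'
from h import *
import cv2
f=optics.grab_frame('scene'); cv2.imwrite('pics/s2.png',cv2.resize(f['color'][100:330,120:440,::-1],None,fx=2.4,fy=2.4))
E
```

```text
t: 4.95
eef_pos: [0.4621, -0.1051, 0.052]
ee_rot: [-3.141, -0.001, 3.14]
force: [0.6, -0.0, -1.3]
width: 0.0492
gripper_force: 20.0
```

View pics/s2.png

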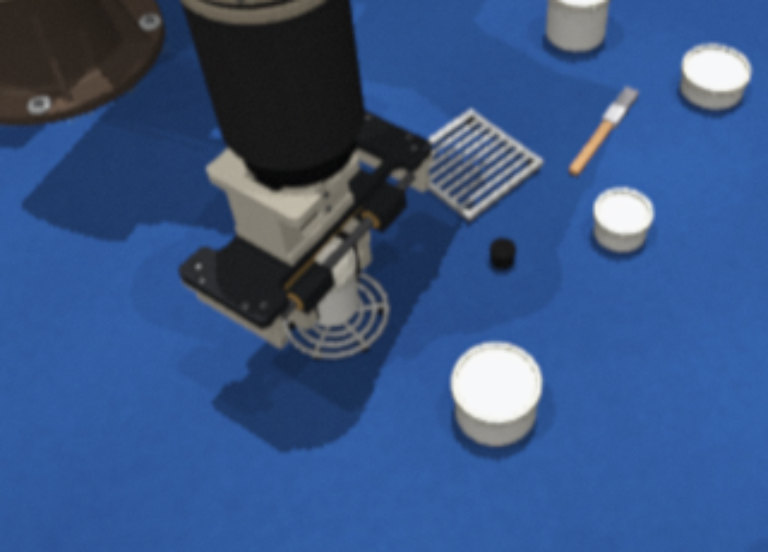

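The narrow tub hangs upright over the round stand, around (340,300) in the crop. I'll lower it the last few millimetres.

```bash
python3 -m jog '[[-1,[0,0,2],0],[-1,[0,0,4],0],[-1,[0,0,5],0],[-1,[0,0,6],0],[-1,[0,0,6],0]]'
```

```text
t: 5.62
eef_pos: [0.4628, -0.1044, 0.0468]
ee_rot: [-3.142, 0.001, -3.142]
force: [-0.8, -0.6, 2.0]
width: 0.0491
gripper_force: 20.0
```

```bash
python3 -m jog '[[1,[0,0,0],0],[1,[0,0,0],0],[1,[0,0,0],0],[1,[0,0,0],0],[1,[0,0,-20],0],[1,[0,0,-60],0],[1,[-20,30,-90],0],[1,[-55,75,-90],0],[1,[-92,125,-90],0],[1,[-130,175,-90],0],[1,[-154,206,-80],0],[1,[-154,206,-50],0],[1,[-154,206,-30],0],[1,[-154,206,-30],0]]'; python3 - <<'E'
from h import *
import cv2
f=optics.grab_frame('wrist'); cv2.imwrite('pics/w3.png',f['color'][:,:,::-1])
M=f['cam_to_world']; 
for P in ([.6172,.1019,.034,1],[.463,-.1043,.072,1]):
  p=np.linalg.inv(M)@np.array(P); q=f['mtx']@p[:3]; print(q/q[2])
E
```

```text
t: 7.38
eef_pos: [0.6154, 0.1011, 0.0747]
ee_rot: [-3.14, -0.004, 3.141]
force: [0.2, 0.2, -0.3]
width: 0.0877
gripper_force: 0.0
[317.51664379 233.27265768   1.        ]
[-169.76562926  -63.37430901    1.        ]
```

View pics/w3.png

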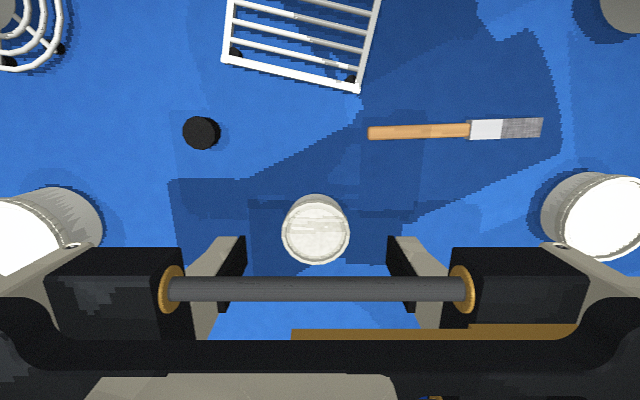

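The tub lid is centred at (316,230), within 2 mm of the prediction and between the fingers.

```bash
python3 -m jog '[[1,[0,1,20],0],[1,[0,1,40],0],[1,[0,1,53],0],[1,[0,1,53],0],[-1,[0,1,53],0],[-1,[0,1,53],0],[-1,[0,1,53],0],[-1,[0,1,53],0],[-1,[0,1,53],0],[-1,[0,1,53],0]]'; python3 - <<'E'
from h import *
import cv2
f=optics.grab_frame('top'); cv2.imwrite('pics/t3.png',cv2.resize(f['color'][200:280,310:390,::-1],None,fx=5,fy=5,interpolation=cv2.INTER_CUBIC))
M=f['cam_to_world']; p=np.linalg.inv(M)@np.array([.463,-.1043,.072,1]); q=f['mtx']@p[:3]; print(((q/q[2])[:2]-[310,200]+.5)*5)
E
```

```text
t: 8.68
eef_pos: [0.6167, 0.1025, 0.0238]
ee_rot: [-3.142, 0.0, 3.141]
force: [-0.3, -1.0, 2.5]
width: 0.0486
gripper_force: 20.0
[219.756121   190.06869501]
```

View pics/t3.png

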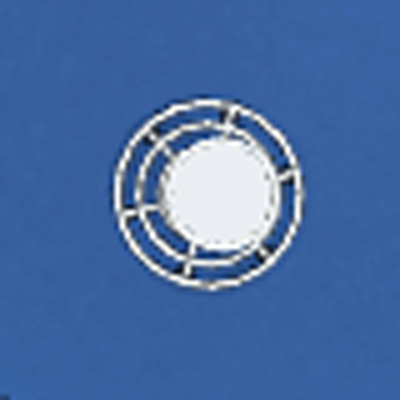

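The lower narrow tub stands at (219,193) in the crop against a predicted (220,190), so it is about 1 mm from the stand's middle. Next I'll lift the low one over it.

```bash
python3 -m jog '[[-1,[0,0,-5],0],[-1,[0,0,-25],0],[-1,[0,0,-55],0],[-1,[10,-13,-85],0],[-1,[30,-40,-105],0],[-1,[55,-74,-110],0],[-1,[80,-108,-110],0],[-1,[105,-142,-110],0],[-1,[130,-175,-110],0],[-1,[148,-198,-105],0],[-1,[154,-206,-95],0],[-1,[154,-206,-85],0],[-1,[154,-206,-78],0],[-1,[154,-206,-76],0],[-1,[154,-206,-76],0]]'; python3 - <<'E'
from h import *
import cv2
f=optics.grab_frame('scene'); cv2.imwrite('pics/s4.png',cv2.resize(f['color'][130:280,170:370,::-1],None,fx=4,fy=4,interpolation=cv2.INTER_CUBIC))
E
```

```text
t: 10.6
eef_pos: [0.4628, -0.1031, 0.0993]
ee_rot: [-3.141, -0.001, -3.141]
force: [-0.2, -0.3, 0.0]
width: 0.049
gripper_force: 20.0
```

View pics/s4.png

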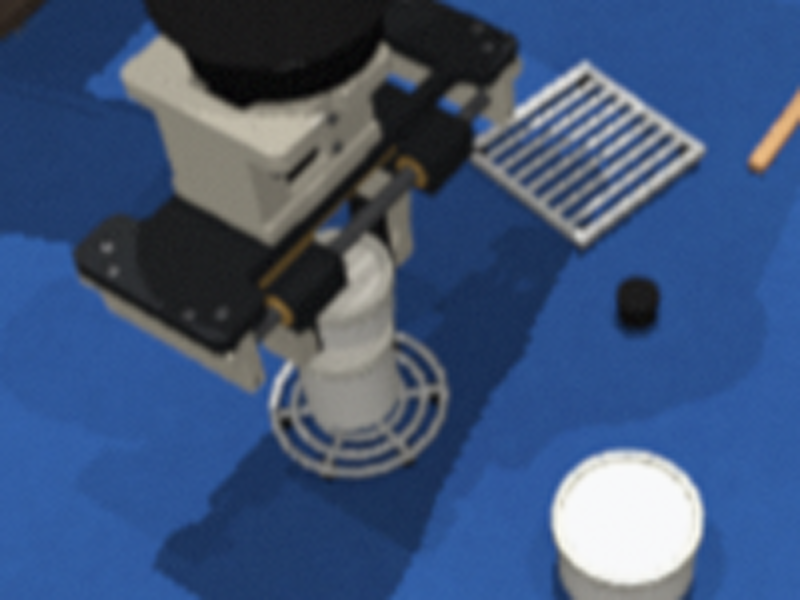

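The low tub hangs over the tall one at about (360,270) in the crop and looks aligned. I'll lower it.

```bash
python3 -m jog '[[-1,[0,0,3],0],[-1,[0,0,5],0],[-1,[0,0,7],0],[-1,[0,0,8],0],[-1,[0,0,8],0]]'
```

```text
t: 11.28
eef_pos: [0.4627, -0.1035, 0.0918]
ee_rot: [-3.142, 0.0, 3.141]
force: [0.2, -0.2, 1.1]
width: 0.049
gripper_force: 20.0
```

```bash
python3 -m jog '[[1,[0,0,0],0],[1,[0,0,0],0],[1,[0,0,0],0],[1,[0,0,0],0],[1,[0,0,-20],0],[1,[0,0,-60],0],[1,[0,40,-80],0],[1,[2,100,-80],0],[1,[5,160,-80],0],[1,[8,220,-80],0],[1,[11,280,-80],0],[1,[11,340,-80],0],[1,[11,390,-80],0],[1,[11,417,-70],0],[1,[11,417,-50],0],[1,[11,417,-50],0]]'; python3 - <<'E'
from h import *
import cv2
f=optics.grab_frame('wrist'); cv2.imwrite('pics/w5.png',f['color'][:,:,::-1])
M=f['cam_to_world']; 
for P in ([.4514,.3139,.066,1],):
  p=np.linalg.inv(M)@np.array(P); q=f['mtx']@p[:3]; print(q/q[2])
E
```

```text
t: 13.28
eef_pos: [0.4506, 0.3123, 0.1396]
ee_rot: [-3.138, -0.003, 3.141]
force: [-0.4, -0.4, 0.6]
width: 0.0871
gripper_force: 0.0
[318.44398751 215.36972768   1.        ]
```

View pics/w5.png

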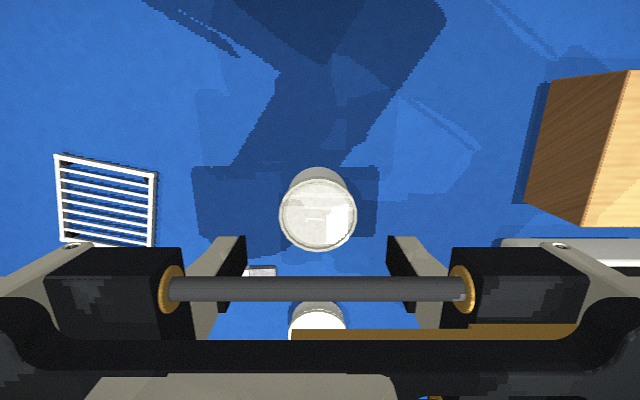

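The lid is centred at (318,215), as predicted, and the wood block is clear of the gripper. I'll descend and grip, then carry the tub to the square stand.

```bash
python3 -m jog '[[1,[0,1,30],0],[1,[0,1,60],0],[1,[0,1,85],0],[1,[0,1,100],0],[1,[0,1,100],0],[-1,[0,1,100],0],[-1,[0,1,100],0],[-1,[0,1,100],0],[-1,[0,1,100],0],[-1,[0,1,100],0],[-1,[0,1,100],0]]' 25
```

```text
t: 14.7
eef_pos: [0.452, 0.3146, 0.0423]
ee_rot: [3.141, 0.001, -3.142]
force: [-0.1, -3.3, 5.5]
width: 0.0651
gripper_force: 25.0
```

```bash
python3 -m jog '[[-1,[0,0,-5],0],[-1,[0,0,-20],0],[-1,[0,-5,-40],0],[-1,[-2,-20,-50],0],[-1,[-4,-50,-55],0],[-1,[-6,-85,-55],0],[-1,[-8,-120,-55],0],[-1,[-11,-155,-55],0],[-1,[-11,-185,-50],0],[-1,[-11,-208,-42],0],[-1,[-11,-220,-32],0],[-1,[-11,-220,-24],0],[-1,[-11,-220,-18],0],[-1,[-11,-220,-18],0],[-1,[-11,-220,-18],0]]'
```

```text
t: 16.58
eef_pos: [0.4627, 0.0951, 0.0596]
ee_rot: [3.142, 0.0, -3.141]
force: [0.8, -1.0, -2.5]
width: 0.0655
gripper_force: 25.0
```

```bash
python3 -m jog '[[-1,[0,0,2],0],[-1,[0,0,4],0],[-1,[0,0,5],0],[-1,[0,0,6],0],[-1,[0,0,6],0]]'
```

```text
t: 17.2
eef_pos: [0.4631, 0.0946, 0.0543]
ee_rot: [3.142, 0.001, -3.141]
force: [-0.4, -2.1, 6.8]
width: 0.0653
gripper_force: 25.0
```

```bash
python3 -m jog '[[1,[0,0,0],0],[1,[0,0,0],0],[1,[0,0,0],0],[1,[0,0,0],0],[1,[0,0,-20],0],[1,[0,0,-60],0],[1,[-20,-20,-100],0],[1,[-55,-60,-100],0],[1,[-95,-110,-100],0],[1,[-130,-160,-100],0],[1,[-156,-200,-90],0],[1,[-156,-200,-60],0],[1,[-156,-200,-40],0],[1,[-156,-200,-40],0]]'; python3 - <<'E'
from h import *
import cv2
f=optics.grab_frame('wrist'); a=f['color'][100:330,170:470,::-1]
M=f['cam_to_world'];p=np.linalg.inv(M)@np.array([.6192,-.1057,.048,1]); q=f['mtx']@p[:3]; print((q/q[2])[:2]-[170,100])
f=optics.grab_frame('top'); b=cv2.resize(f['color'][190:282,215:315,::-1],(500,460),interpolation=cv2.INTER_CUBIC)
M=f['cam_to_world'];p=np.linalg.inv(M)@np.array([.4632,.0943,.078,1]); q=f['mtx']@p[:3]; print(((q/q[2])[:2]-[215,190]+.5)*5+[300,0])
o=np.zeros((460,800,3),np.uint8); o[:230,:300]=a; o[:,300:]=b; cv2.imwrite('pics/c6.png',o)
E
```

```text
t: 18.95
eef_pos: [0.6172, -0.1058, 0.0916]
ee_rot: [-3.141, -0.004, 3.141]
force: [0.7, 0.6, -0.6]
width: 0.088
gripper_force: 0.0
[146.4636119  131.73123655]
[535.3836031  233.93377016]
```

View pics/c6.png

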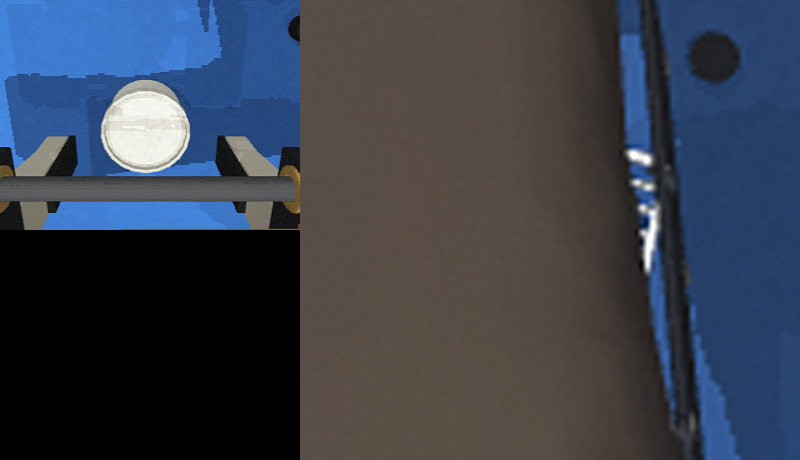

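The wide mid lid is at (145,131) in the left crop, as predicted. The arm hides the square stand from the top camera. I'll grip this tub and lift it.

```bash
python3 -m jog '[[1,[-1,0,30],0],[1,[-1,0,50],0],[1,[-1,0,63],0],[1,[-1,0,63],0],[-1,[-1,0,63],0],[-1,[-1,0,63],0],[-1,[-1,0,63],0],[-1,[-1,0,63],0],[-1,[-1,0,63],0],[-1,[-1,0,63],0]]' 25
```

```text
t: 20.3
eef_pos: [0.62, -0.1055, 0.0313]
ee_rot: [-3.141, 0.001, -3.141]
force: [-1.4, -0.2, 6.3]
width: 0.0651
gripper_force: 25.0
```

```bash
python3 -m jog '[[-1,[0,0,-5],0],[-1,[0,0,-25],0],[-1,[0,0,-55],0],[-1,[8,10,-90],0],[-1,[25,32,-120],0],[-1,[50,64,-130],0],[-1,[75,96,-130],0],[-1,[100,128,-130],0],[-1,[125,160,-130],0],[-1,[145,186,-125],0],[-1,[157,200,-115],0],[-1,[157,200,-100],0],[-1,[157,200,-90],0],[-1,[157,200,-84],0],[-1,[157,200,-82],0],[-1,[157,200,-82],0]]'; python3 - <<'E'
from h import *
import cv2
f=optics.grab_frame('scene'); cv2.imwrite('pics/s7.png',cv2.resize(f['color'][70:270,200:420,::-1],None,fx=3,fy=3,interpolation=cv2.INTER_CUBIC))
E
```

```text
t: 22.3
eef_pos: [0.4628, 0.0944, 0.1126]
ee_rot: [-3.142, 0.0, 3.141]
force: [-0.1, 0.4, -1.1]
width: 0.0652
gripper_force: 25.0
```

View pics/s7.png

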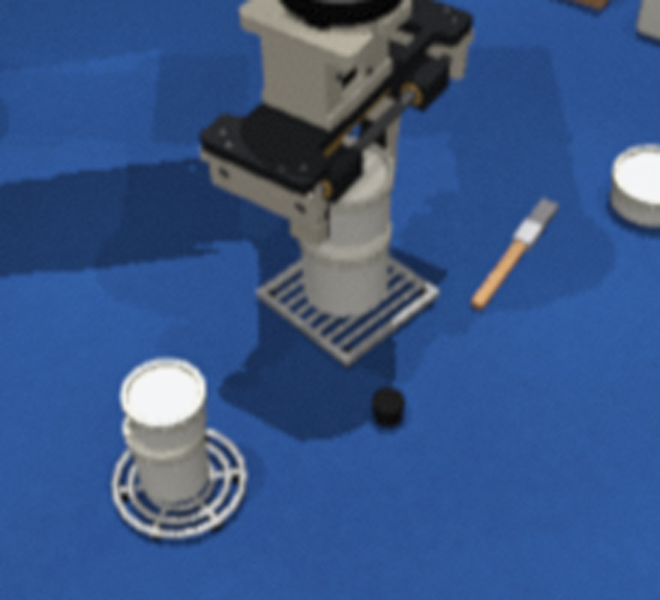

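The round stack at (165,430) is neat. The middle wide tub hovers aligned over the tall one at (345,240). I'll lower it.

```bash
python3 -m jog '[[-1,[0,0,3],0],[-1,[0,0,5],0],[-1,[0,0,7],0],[-1,[0,0,8],0],[-1,[0,0,8],0]]'
```

```text
t: 22.98
eef_pos: [0.463, 0.0946, 0.1053]
ee_rot: [-3.141, 0.001, -3.141]
force: [-1.8, -1.1, 6.4]
width: 0.065
gripper_force: 25.0
```

```bash
python3 -m jog '[[1,[0,0,0],0],[1,[0,0,0],0],[1,[0,0,0],0],[1,[0,0,0],0],[1,[0,0,-20],0],[1,[0,0,-60],0],[1,[-15,25,-80],0],[1,[-45,70,-80],0],[1,[-78,120,-70],0],[1,[-110,170,-50],0],[1,[-135,207,-20],0],[1,[-143,219,10],0],[1,[-143,219,20],0],[1,[-143,219,20],0]]'; python3 - <<'E'
from h import *
import cv2
f=optics.grab_frame('wrist'); a=f['color'][100:330,170:470,::-1]
M=f['cam_to_world'];p=np.linalg.inv(M)@np.array([.6067,.3134,.032,1]); q=f['mtx']@p[:3]; print((q/q[2])[:2]-[170,100])
f=optics.grab_frame('top'); b=cv2.resize(f['color'][190:282,215:315,::-1],(500,460),interpolation=cv2.INTER_CUBIC)
M=f['cam_to_world'];p=np.linalg.inv(M)@np.array([.4632,.0943,.122,1]); q=f['mtx']@p[:3]; print(((q/q[2])[:2]-[215,190]+.5)*5+[300,0])
o=np.zeros((460,800,3),np.uint8); o[:230,:300]=a; o[:,300:]=b; cv2.imwrite('pics/c8.png',o)
E
```

```text
t: 24.72
eef_pos: [0.6051, 0.3128, 0.0839]
ee_rot: [-3.14, -0.001, 3.141]
force: [-0.2, -0.0, 0.2]
width: 0.0876
gripper_force: 0.0
[147.25484605 126.64354893]
[524.51749243 230.89706584]
```

View pics/c8.png

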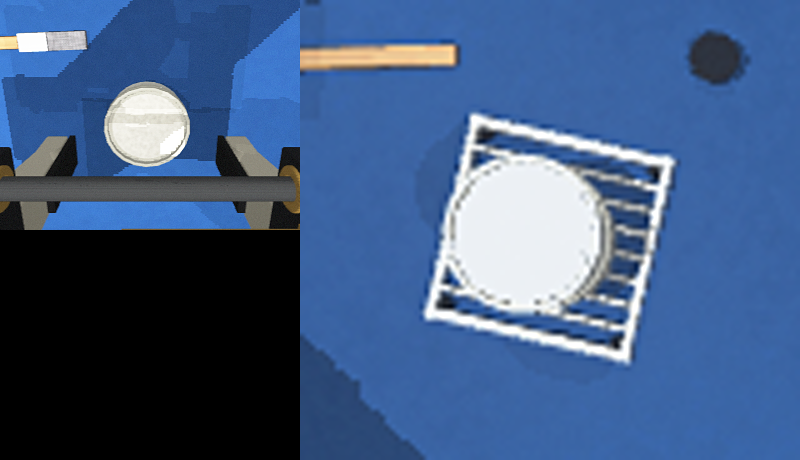

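Left crop: the wide low lid is at (147,124), close to the prediction. Right crop: the stack lid is at (526,233) against a predicted (525,231), so it is within 1 mm of the middle. I'll grip the last tub.

```bash
python3 -m jog '[[1,[0,0,25],0],[1,[0,0,45],0],[1,[0,0,60],0],[1,[0,0,60],0],[-1,[0,0,60],0],[-1,[0,0,60],0],[-1,[0,0,60],0],[-1,[0,0,60],0],[-1,[0,0,60],0],[-1,[0,0,60],0]]' 25
```

```text
t: 26.08
eef_pos: [0.606, 0.3138, 0.0253]
ee_rot: [3.141, 0.001, -3.142]
force: [-1.2, 0.4, 5.4]
width: 0.0654
gripper_force: 25.0
```

```bash
python3 -m jog '[[-1,[0,0,-5],0],[-1,[0,0,-25],0],[-1,[0,0,-55],0],[-1,[5,-8,-90],0],[-1,[15,-25,-125],0],[-1,[32,-50,-155],0],[-1,[55,-84,-170],0],[-1,[77,-118,-170],0],[-1,[100,-152,-170],0],[-1,[120,-184,-168],0],[-1,[136,-208,-162],0],[-1,[143,-219,-152],0],[-1,[143,-219,-140],0],[-1,[143,-219,-130],0],[-1,[143,-219,-126],0],[-1,[143,-219,-126],0]]'
```

```text
t: 28.08
eef_pos: [0.4627, 0.0949, 0.15]
ee_rot: [-3.141, -0.001, -3.141]
force: [0.3, -0.3, -0.9]
width: 0.0652
gripper_force: 25.0
```

```bash
python3 -m jog '[[-1,[0,0,3],0],[-1,[0,0,5],0],[-1,[0,0,6],0],[-1,[0,0,7],0],[-1,[0,0,7],0]]'
```

```text
t: 28.7
eef_pos: [0.4626, 0.0945, 0.1436]
ee_rot: [3.142, 0.0, 3.141]
force: [0.5, 0.8, -0.9]
width: 0.0652
gripper_force: 25.0
```

```bash
python3 -m jog '[[-1,[0,0,0.5],0],[-1,[0,0,1],0],[-1,[0,0,1],0]]'
```

```text
t: 29.08
eef_pos: [0.4631, 0.0946, 0.1433]
ee_rot: [3.141, 0.001, -3.142]
force: [-0.5, -0.8, 6.3]
width: 0.065
gripper_force: 25.0
```

Contact came at 143.3 mm, exactly as predicted. I'll release, retreat up and away, and inspect.

```bash
python3 -m jog '[[1,[0,0,0],0],[1,[0,0,0],0],[1,[0,0,0],0],[1,[0,0,0],0],[1,[0,0,-20],0],[1,[0,0,-60],0],[1,[0,0,-90],0],[1,[0,40,-90],0],[1,[0,90,-90],0],[1,[0,140,-90],0],[1,[0,190,-90],0],[1,[0,230,-90],0],[1,[0,260,-90],0],[1,[0,260,-90],0]]'; python3 - <<'E'
from h import *
import cv2
f=optics.grab_frame('scene'); a=cv2.resize(f['color'][80:320,180:440,::-1],(433,400))
f=optics.grab_frame('top'); b=cv2.resize(f['color'][130:330,180:520:1,::-1],None,fx=2,fy=2)[:, :360]
M=f['cam_to_world']
b=cv2.resize(f['color'][190:282,215:305,::-1],(360,368),interpolation=cv2.INTER_CUBIC)
for P in ([.4632,.0943,.15,1],[.463,-.1043,.102,1]):
  p=np.linalg.inv(M)@np.array(P); q=f['mtx']@p[:3]; print(((q/q[2])[:2]-[215,190]+.5)*4+[433,0])
o=np.zeros((400,793,3),np.uint8); o[:,:433]=a; o[:368,433:]=b; cv2.imwrite('pics/f.png',o)
E
```

```text
t: 30.82
eef_pos: [0.4624, 0.3563, 0.2317]
ee_rot: [-3.141, -0.001, -3.14]
force: [0.4, -0.8, 1.1]
width: 0.0872
gripper_force: 0.0
[606.67682296 183.05841751]
[993.69497367 190.5721365 ]
```

View pics/f.png

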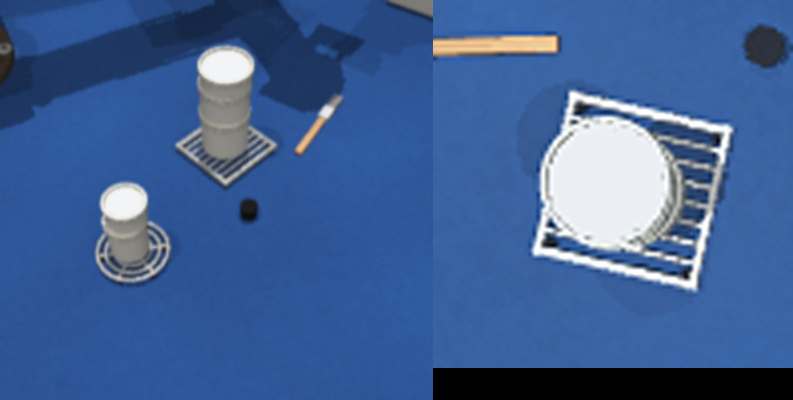

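Both stacks stand straight and centred. The top wide lid is at (606,182) against a predicted (607,183), and the brush and stopper are untouched. The robot is clear, so I'll hand in the job.

```bash
python3 -c "
from station import order; print(order.job_done())"
```

```text
the job is handed in; nothing more can be done
None
```

The job is handed in after about 31 s: three wide tubs stacked on the square stand and two narrow ones on the round stand, each upper tub seated at its predicted height; the brush and stopper look untouched, and the arm never went near the thermometer, though I did not recheck it in the final picture.

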